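Find a block heel's dowel socket by feel and hold it socket-up

ROBOT

A 6-joint arm with a two-finger parallel gripper is mounted at the origin on the work surface. World frame = base frame: x ahead of the robot, y to its left, z up, the work surface at z = 0. Lengths are in m, angles in rad, forces in N, time in s.
With the tool pointing down it reaches from about 0.25 to 0.775 m from the base axis. Payload 4 kg.
Tool frame: the origin (TCP) lies on the centre line of the jaws, within the pads' length; the fingertips stand 8 mm ahead of it and the grasp point (between the pads) lies 11 mm behind it; z points along the fingers, y is the direction in which the jaws open and shut (so a half turn about z gives the same grasp; the last joint's range is limited). The gripper opens to 94 mm and grips with 3 to 60 N. Pads are 16 mm wide; open, the fingers measure 119 mm over their backs; the gripper's body (75 mm by 177 mm) begins 78 mm behind the grasp point.
Start: joints at [-1.439, 0.087, 1.371, -0, 1.684, -0.103], TCP at [0.128, -0.535, 0.214] pointing down, gripper open.
Joint ranges: [-3.1, 3.1], [-0.76, 2.03], [0.27, 2.55], [-1.08, 4.22], [0.17, 2.65], [-2.57, 2.57]. Speed limits (rad/s): [2.79, 2.79, 3.14, 3.14, 3.14, 3.14].

INTERFACE

Orientations are given as [roll, pitch, yaw] about the fixed x, y, z axes, in that order (R = Rz(yaw) Ry(pitch) Rx(roll)).
In Python, from bench import robot, cams, close_job gives the robot as it stands.
- The arm moves only by the tool arm_command, never from a script. Its argument "plan" is one flat list of numbers, 7 for each row, row after row: the shift along the tool's x, y, z in cm, then the turn, a rotation vector about the tool's x, y, z in degrees, then the closure, from 0 (fully open) to 1 (shut). A call has 1 to 8 rows; each row shifts and turns the commanded pose from where the row before left it, along the tool's axes as they then stand; what a row does not reach is not made up. A row lasts 1/8 s, in which the tool goes at most 62.5 mm and 10.7 degrees, less where a joint would pass 70% of its speed; a pose out of reach is approached as far as the arm can. A call with a gripper value outside its range is refused whole. The fingers move at their own pace and stop on an object; the grip force is fixed at half the most. Time passes only in rows, so rows that do not move let the fingers close. It gives the time, the measured TCP pose, the force and the opening at its end, in the units of the state.
- robot.get_obs(): the state, without advancing time (a new reading comes with each control period).
- cams.snapshot(name): name is "side" or "top" or "wrist"; returns a dict with "pixels" (400x640x3 uint8, red, green, blue), "fov_y" (degrees; the focal length in pixels is half the picture's height over the tangent of half this angle, whatever the lens; pixels are square), "cx", "cy" (the principal point, pixels), "k1" (the pictures are not rectified: a ray, as slopes to the right and down, at radius r is drawn at 1 + k1 r^2 times it, then the intrinsics apply), "camera_from_world" (4x4, takes a point from world to camera coordinates); the wrist camera has in their place "tool_from_camera" (4x4, takes a point from camera to tool coordinates, whose origin is the TCP and whose axes are the flange's). Camera axes: x right, y up, looking along -z (the intrinsics and any distortion apply to the point x, -y, -z); pixel columns grow to the right and rows downward; lengths in m; the calibration is good to about 2 mm. A picture is of the moment at which its call begins: read the wrist's pose just before it. There is no depth.
- close_job(): hands the job in, once; it reports no verdict.
The state is a dict: "time": time; "joint_positions": joint angles; "qvel": joint speeds; "joint_torque": joint torques, N m; "tool_pos": TCP position; "ee_rot": TCP orientation; "wrist_force": force on the tool from outside, world axes, zero at the start; "wrist_torque": the same for the moment, N m; "width": finger opening in m.
Only numpy, scipy, OpenCV 4.12 (cv2) and the standard library are available. Lean on these libraries where they do the work, as an engineer would, in place of code of your own. Each camera call takes 0.05 s, during which the arm holds its last target.

TASK

Pick up the block heel that lies on the green cutting mat and feel which of its two ends has the blind dowel socket: offer an end to the level pin of the bench jack, and if it is the plain end try the other, until the pin goes right into the socket. Then take the heel off the pin, turn it socket-up and finish while still holding it in the gripper, upright and still, a hand's breadth (about 10 cm) clear above the mat, with nothing else carrying it. The finish is fresh, so grip it lightly and touch it only softly against the pin and set it down softly; leave its mate in the grey tray and everything else on the bench where it is.

Things in the scene. Friction and masses are not known exactly. Their poses are not given: they have to be found in the camera images.
- heel_a: Straight block heel of brown leather lifts, 56 mm along its x, 44 x 44 mm in section, 0.06 to 0.13 kg. Origin: its middle. At the start x is level (any yaw), its flat front -z is down, its rounded back (+z) up, origin 22 mm above what it lies on; flanks to grip face +y and -y, 44 mm apart, flat to 32 mm up. Of heel_a and heel_b the one on the mat is to be taken; which one it is varies.
- heel_b: The other of the pair, alike in size and axes; the one that lies in the tray stays there. Each heel has one socket: a round blind hole on its x axis, 18 mm wide, 24 mm deep, in the middle of one end face; the other end is plain. Whether it is in the +x or the -x end is NOT known and differs from heel to heel: feel it on the pin, or look for a dark round hole.
- jack: Bench jack, fixed: dark iron foot 100 x 90 mm, 12 mm high, from x = -38 mm; column; knuckle 46 mm thick from x = -11 mm, top 118 mm high, clamp handle on its +y side. Origin: on the bench, x level. Its plain steel pin sticks out level along -x at y = 0, 95 mm above the bench. Pin carrier 28 mm wide, its face at x = -28 mm. Left of the mat, the pin points roughly to the robot.
- pin_tip (a point): Tip of the jack's pin: 71 mm from the jack's origin along -x, 95 mm above the bench; axes as the jack's. Pin 8 mm thick, round tip, 43 mm free. A socket goes onto it by moving the heel, its long axis level and in line with the pin, along +x; the socket's bottom stops it after 24 mm, a plain end at once. The heels' finish marks at some 60 N a finger pad or 40 N on the pin.
- mat: Green cutting mat with a light grid, 420 x 594 x 3 mm, fixed flat on the bench; origin: the middle of its underside, its top is at 3 mm. It never moves; its middle part, where the heel lies, is free for putting the heel down.
- tray: Fixed open grey plastic tray 116 x 104 mm, 26 mm high, walls and floor 3 mm, right of the mat, with the mate in it. Origin: the middle of its underside.
- taped_last: Bystander: a shoe last covered in cream masking tape with pencil lines, lying on its side beyond the mat, 240 mm long along its x, about 110 mm wide, 84 mm high, 0.45 kg. Origin: on the bench under its middle.
- pencil: Bystander: a red pencil, 175 mm along its x, 7 mm thick, on the mat near the robot. Origin: under its middle.
- compasses: Bystander: red and black drawing compasses lying flat on the mat, 145 mm along x, 45 mm wide, 12 mm thick. Origin: under their middle.
- awl: Bystander: an awl with yellow handle lying on the mat, 145 mm along x, 28 mm thick. Origin: on the mat under the ferrule.
- hammer: Bystander: a hammer lying along its x, 250 mm, head at +x, on the bench left of the jack. Origin: under its middle.
- glue_jar: Bystander: a closed amber glue jar with yellow cap, 72 mm wide, 85 mm high, on the bench beyond the mat. Origin: centre of its underside.
Things that resemble listed ones, but are neither listed nor needed, are in the scene too. Leave any yellow look-alike of the jack alone.

How it is judged:
On the way, in this order (a step that is already met when the one before it is completed fails the run):
1. the gripped heel's socket is on the jack's pin, the pin at least 14 mm inside (((y of pin_tip in the frame of heel_a between -0.009 and 0.009 m and z of pin_tip in the frame of heel_a between -0.009 and 0.009 m and x of pin_tip in the frame of heel_a between -0.014 and 0.014 m and angle between the x axis of heel_a and the x axis of jack, either way round below 0.3 rad and contact force between the fingers and heel_a above 1 N and distance of heel_b from where it was at the start of the episode below 0.015 m and horizontal distance between heel_b and tray below 0.05 m and height (world z) of heel_b below 0.035 m) or (y of pin_tip in the frame of heel_b between -0.009 and 0.009 m and z of pin_tip in the frame of heel_b between -0.009 and 0.009 m and x of pin_tip in the frame of heel_b between -0.014 and 0.014 m and angle between the x axis of heel_b and the x axis of jack, either way round below 0.3 rad and contact force between the fingers and heel_b above 1 N and distance of heel_a from where it was at the start of the episode below 0.015 m and horizontal distance between heel_a and tray below 0.05 m and height (world z) of heel_a below 0.035 m))), for 0.1 s.
2. the heel is taken off the pin (((distance between pin_tip and heel_a above 0.06 m and distance of heel_b from where it was at the start of the episode below 0.015 m and horizontal distance between heel_b and tray below 0.05 m and height (world z) of heel_b below 0.035 m) or (distance between pin_tip and heel_b above 0.06 m and distance of heel_a from where it was at the start of the episode below 0.015 m and horizontal distance between heel_a and tray below 0.05 m and height (world z) of heel_a below 0.035 m))), for 0.1 s.
At the end, for the whole second after the job is handed in: The heel from the mat is held by the gripper socket end up (within 0.2 rad of vertical; x of its geom _c0 points to the socket end), its middle 90 to 450 mm above the bench, at rest, off the pin, touching only the gripper; its mate lies in the tray within 15 mm of where it was (((angle between heel_a_c0's own x axis and vertical below 0.2 rad and height (world z) of heel_a between 0.09 and 0.45 m and contact force between the fingers and heel_a above 1 N and linear speed of heel_a below 0.02 m/s and angular speed of heel_a below 0.15 rad/s and distance between pin_tip and heel_a above 0.06 m and contact force between heel_a and jack below 0.2 N and contact force between heel_a and mat below 0.2 N and contact force between heel_a and tray below 0.2 N and contact force between heel_a and taped_last below 0.2 N and contact force between heel_a and glue_jar below 0.2 N and contact force between heel_a and heel_b below 0.2 N and distance of heel_b from where it was at the start of the episode below 0.015 m and horizontal distance between heel_b and tray below 0.05 m and height (world z) of heel_b below 0.035 m) or (angle between heel_b_c0's own x axis and vertical below 0.2 rad and height (world z) of heel_b between 0.09 and 0.45 m and contact force between the fingers and heel_b above 1 N and linear speed of heel_b below 0.02 m/s and angular speed of heel_b below 0.15 rad/s and distance between pin_tip and heel_b above 0.06 m and contact force between heel_b and jack below 0.2 N and contact force between heel_b and mat below 0.2 N and contact force between heel_b and tray below 0.2 N and contact force between heel_b and taped_last below 0.2 N and contact force between heel_b and glue_jar below 0.2 N and contact force between heel_b and heel_a below 0.2 N and distance of heel_a from where it was at the start of the episode below 0.015 m and horizontal distance between heel_a and tray below 0.05 m and height (world z) of heel_a below 0.035 m))); the arm keeps its last pose, push and grip.
It fails at once if a heel is squeezed hard by the fingers (over 130 N, both pads together) (contact force between the fingers and heel_a above 130 N or contact force between the fingers and heel_b above 130 N).
It fails at once if a heel is pushed hard against the jack (over 40 N) (contact force between any of heel_a, heel_b and jack above 40 N).
It fails at once if a heel is banged down on the mat (over 120 N) (contact force between any of heel_a, heel_b and mat above 120 N).
It fails at once if both heels are moved (distance of each of heel_a, heel_b from where it was at the start of the episode above 0.02 m).
It fails at once if a bystander on the bench is shoved by more than 30 mm (distance of any of taped_last, pencil, compasses, awl, hammer, glue_jar from where it was at the start of the episode above 0.03 m).
It also fails if it takes over 61 s, if anything falls off the work surface, if the arm or the gripper's body presses on something with over 40 N, if the wrist force passes 120 N, or if a joint passes its speed limit or range.

## Working session

There is one attempt and no reset: what is moved stays moved. The work goes in short steps, Python scripts to look and compute and a tool call to move; the robot and the scene stay as the last step left them, time stands still between calls to the robot, and variables do not carry over. Pictures are saved under pics/ and viewed, and the job is handed in when it is done.

Besides the shell and the picture viewer there is one more tool, called after ">>>" by a JSON object that holds its "name" and its "arguments". arm_command: Moves the arm, as the interface text tells. Its arguments: {"type":"object","properties":{"plan":{"type":"array","items":{"type":"number"}}},"required":["plan"]}

```bash
ls; mkdir -p pics; cat > h.py <<'E'
import numpy as np, cv2
from bench import robot, cams, close_job
def snap(n,f):
    s=cams.snapshot(n); cv2.imwrite('pics/'+f,s['pixels'][:,:,::-1]); 
    np.save('pics/'+f+'.npy',{k:s[k] for k in s},allow_pickle=True); return s
def load(f): return np.load('pics/'+f+'.npy',allow_pickle=True).item()
E
python3 - <<'E'
from h import *
print(robot.get_obs())
for n in ['side','top','wrist']:
    s=snap(n,n+'0.png'); print({k:v for k,v in s.items() if k!='pixels'})
E
```

```text
pics
{'time': 0.0, 'joint_positions': array([-1.43909829e+00,  8.79862388e-02,  1.37223974e+00, -9.12232609e-06,
        1.68355479e+00, -1.03121012e-01]), 'qvel': array([-9.59801610e-04,  9.53649568e-05, -8.58729756e-04, -2.07165542e-03,
       -7.88406899e-04, -1.21830133e-03]), 'joint_torque': array([ 9.33722076e-04, -3.40181887e+01, -3.02425790e+01,  7.18005351e-02,
        3.29908356e-02, -1.56008773e-04]), 'tool_pos': array([ 0.12788039, -0.53439955,  0.21229442]), 'ee_rot': array([-3.13941522e+00, -2.16222891e-04,  2.34817794e-01]), 'wrist_force': array([-0.476871  ,  0.43557136,  0.16719079]), 'wrist_torque': array([-0.00577792,  0.003974  , -0.02070018]), 'width': 0.09425455480503896}
{'fov_y': 48.455479102883245, 'cx': 323.7476031051522, 'cy': 199.7699616676643, 'k1': -0.10919240749593147, 'camera_from_world': array([[ 0.72576147, -0.68793454,  0.00404356, -0.35677944],
       [ 0.42547081,  0.45346913,  0.78316048, -0.33731996],
       [-0.54059677, -0.56666729,  0.62180649, -1.22858583],
       [ 0.        ,  0.        ,  0.        ,  1.        ]])}
{'fov_y': 46.046541115
[... 221 characters left out ...]
6.42084840e-02,  2.18804008e-01,
        -5.42630072e-01],
       [-2.18354494e-01, -1.40229567e-02,  9.75768759e-01,
        -1.29688942e+00],
       [ 0.00000000e+00,  0.00000000e+00,  0.00000000e+00,
         1.00000000e+00]])}
{'fov_y': 71.9658932415922, 'cx': 323.0247729928822, 'cy': 198.76570572369246, 'k1': -0.021862229616042183, 'tool_from_camera': array([[-6.49362383e-04,  9.68641293e-01,  2.48462520e-01,
         7.13787961e-02],
       [ 9.99999788e-01,  6.19703064e-04,  1.97584200e-04,
        -6.85802700e-04],
       [ 3.74152305e-05,  2.48462595e-01, -9.68641491e-01,
        -1.71107076e-01],
       [ 0.00000000e+00,  0.00000000e+00,  0.00000000e+00,
         1.00000000e+00]])}
```

View pics/top0.png

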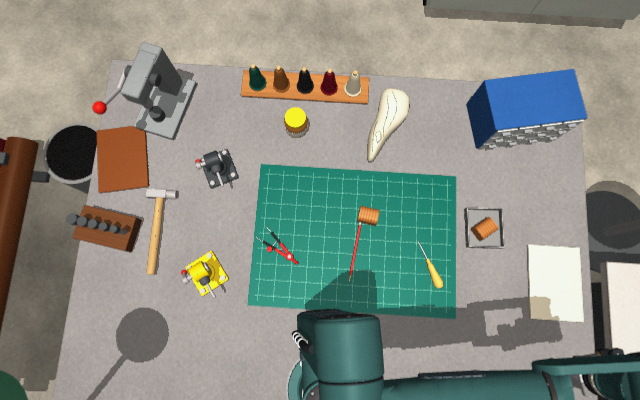

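View pics/side0.png

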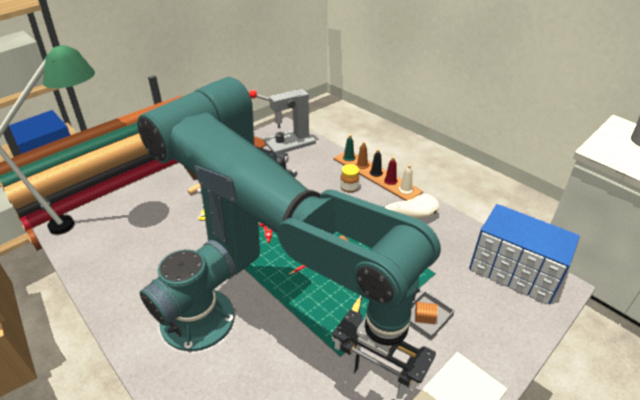

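```bash
python3 - <<'E'
import cv2
i=cv2.imread('pics/top0.png')
a=cv2.resize(i[140:200,180:255],None,fx=8,fy=8,interpolation=cv2.INTER_CUBIC)
b=cv2.resize(i[190:250,340:415],None,fx=8,fy=8,interpolation=cv2.INTER_CUBIC)
cv2.imwrite('pics/c_jack.png',a);cv2.imwrite('pics/c_heel.png',b)
E
```

```text
(no output)
```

View pics/c_jack.png

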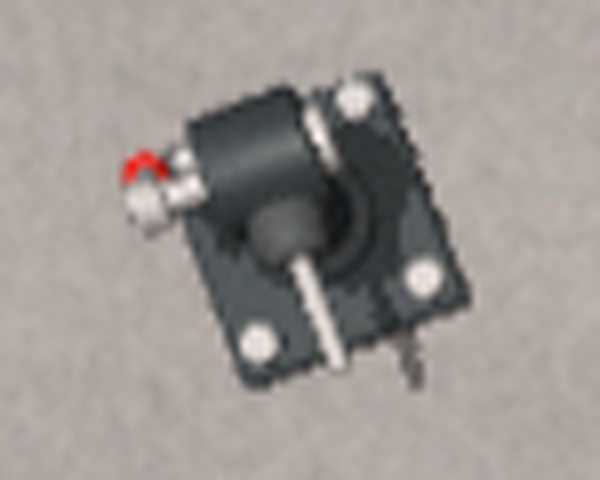

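View pics/c_heel.png

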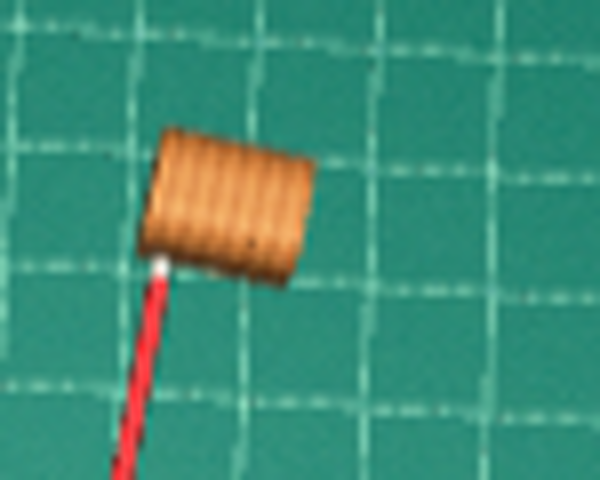

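```bash
cat >> h.py <<'E'
from scipy.spatial.transform import Rotation as R
def K(s):
    h=s['pixels'].shape[0]; f=h/2/np.tan(np.radians(s['fov_y'])/2)
    return np.array([[f,0,s['cx']],[0,f,s['cy']],[0,0,1.]]), np.array([s['k1'],0,0,0,0.])
def cfw(s,obs=None):
    if 'camera_from_world' in s: return s['camera_from_world']
    T=np.eye(4);T[:3,:3]=R.from_euler('xyz',obs['ee_rot']).as_matrix();T[:3,3]=obs['tool_pos']
    return np.linalg.inv(T@s['tool_from_camera'])
def ray(s,uv,obs=None):
    k,d=K(s); p=cv2.undistortPoints(np.array([[uv]],float),k,d)[0,0]
    M=np.linalg.inv(cfw(s,obs)); return M[:3,3], M[:3,:3]@np.array([p[0],-p[1],-1])
def at(s,uv,z,obs=None):
    o,v=ray(s,uv,obs); return o+v*(z-o[2])/v[2]
def proj(s,P,obs=None):
    M=cfw(s,obs); P=np.atleast_2d(P)@M[:3,:3].T+M[:3,3]; k,d=K(s)
    return cv2.projectPoints(P*[1,-1,-1],np.zeros(3),np.zeros(3),k,d)[0][:,0]
def draw(s,groups,f,obs=None,crop=None,sc=6):
    im=s['pixels'][:,:,::-1].copy(); x0,y0,x1,y1=crop
    im=cv2.resize(im[y0:y1,x0:x1],None,fx=sc,fy=sc,interpolation=cv2.INTER_CUBIC)
    for g,c,closed in groups:
        q=((proj(s,g,obs)-[x0,y0]+.5)*sc).astype(np.int32); cv2.polylines(im,[q],closed,c,1)
    cv2.imwrite('pics/'+f,im)
E
python3 - <<'E'
from h import *
s=load('top0.png')
def p(cu,cv,z,ox,oy): return at(s,(ox+cu/8-.5+.06,oy+cv/8-.5+.06),z)
a=p(298,258,.095,180,140);b=p(338,365,.095,180,140)
print('pin',a,b,np.linalg.norm(a-b),np.degrees(np.arctan2(*(a-b)[1::-1])))
# bolts / foot corners z=.012
for c in [(355,98),(422,278),(258,342)]: print('bolt',p(*c,.014,180,140))
for c in [(378,72),(468,300),(250,385)]: print('foot',p(*c,.012,180,140))
for z in (.03,.035):
  q=np.array([p(*c,z,340,190) for c in [(165,130),(317,160),(290,285),(140,250)]])
  print(q,q.mean(0),[np.linalg.norm(q[i]-q[i-1]) for i in range(4)],[np.degrees(np.arctan2(*(q[i]-q[i-1])[1::-1])) for i in range(4)])
print('matcorners',[at(s,c,.003)[:2] for c in [(261,165),(456,177),(455,318),(249,304)]])
print('tray',at(s,(484,229),.02)); print('cam',np.linalg.inv(s['camera_from_world'])[:3,3])
E
```

```text
pin [0.57248034 0.34724762 0.095     ] [0.53462276 0.32876909 0.095     ] 0.04212662457189595 26.017306774265695
bolt [0.65718521 0.35241311 0.014     ]
bolt [0.58844296 0.3194659  0.014     ]
bolt [0.5597284  0.37817201 0.014     ]
foot [0.66867672 0.3452626  0.012     ]
foot [0.58156985 0.30170158 0.012     ]
foot [0.54350801 0.37974525 0.012     ]
[[ 0.51413566 -0.06784882  0.03      ]
 [ 0.50663278 -0.12383072  0.03      ]
 [ 0.45989059 -0.11580641  0.03      ]
 [ 0.46914204 -0.06085843  0.03      ]] [ 0.48745027 -0.0920861   0.03      ] [np.float64(0.04553341065901151), np.float64(0.056482442815283876), np.float64(0.04742595851472091), np.float64(0.05572135938877667)] [np.float64(-8.831099962453969), np.float64(-97.6334817328783), np.float64(170.25889125075452), np.float64(80.4428968441606)]
[[ 0.51313819 -0.06747134  0.035     ]
 [ 0.50566301 -0.12324654  0.035     ]
 [ 0.45909341 -0.11525186  0.035     ]
 [ 0.4683107  -0.06050676  0.035     ]] [ 0.48655133 -0.09161913  0.035     ] [np.float64(0.04536528985747657), np.float64(0.05627389543389254), np.float64(0.0472508499506214), np.float64(0.05551562211877053)] [np.float64(-8.831099962454015), np.float64(-97.63348173287821), np.float64(170.2588912507545), np.float64(80.44289684416057)]
matcorners [array([0.62614165, 0.237625  ]), array([ 0.62744636, -0.35552807]), array([ 0.21317432, -0.35376177]), array([0.21333111, 0.23358512])]
tray [ 0.47100219 -0.4327778   0.02      ]
cam [0.24398444 0.03438684 1.38418729]
```

View pics/wrist0.png

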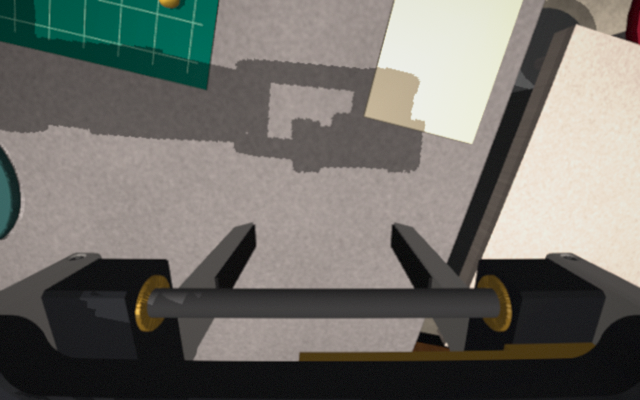

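```bash
cat > plan.py <<'E'
import numpy as np, json, os
from scipy.spatial.transform import Rotation as R, Slerp
F='cmd.json'
def pose0():
    if os.path.exists(F):
        d=json.load(open(F)); return np.array(d[:3]),R.from_euler('xyz',d[3:])
    return np.array([.128,-.535,.214]),R.from_euler('xyz',[np.pi,0,.2348])
def save(p,r): json.dump(list(map(float,p))+list(map(float,r.as_euler('xyz'))),open(F,'w'))
def down(yaw): return R.from_euler('xyz',[np.pi,0,np.radians(yaw)])
def apply(p,r,rows):
    for w in np.array(rows).reshape(-1,7):
        p=p+r.apply(w[:3]/100); r=r*R.from_rotvec(np.radians(w[3:6]))
    return p,r
def mk(target,rt,n,g,commit=True,ease=False):
    p,r=pose0(); rv=(r.inv()*rt).as_rotvec(); p0=p.copy(); r0=r; out=[]
    for i in range(1,n+1):
        t=i/n
        pt=p0+(target-p0)*t; rr=r0*R.from_rotvec(rv*t)
        w=np.r_[np.round(r.inv().apply(pt-p)*100,2),np.round(np.degrees((r.inv()*rr).as_rotvec()),2),g]
        p,r=apply(p,r,w); out+= [float(x)+0. for x in w]
    print('maxstep mm',np.linalg.norm(target-p0)/n*1e3,'deg',np.degrees(np.linalg.norm(rv))/n)
    for k in range(0,len(out),56): print([x if x else 0 for x in out[k:k+56]])
    if commit: save(p,r)
    print('end',p,np.degrees(r.as_euler('xyz')))
E
python3 - <<'E'
from plan import *
mk(np.array([.43,-.125,.26]),down(81.2),16,0)
E
```

```text
maxstep mm 31.95577999360992 deg 4.234184435645516
[2.43, -2.05, -0.29, 0, 0, -4.23, 0, 2.58, -1.87, -0.29, 0, 0, -4.24, 0, 2.71, -1.67, -0.28, 0, 0, -4.23, 0, 2.82, -1.47, -0.29, 0, 0, -4.24, 0, 2.93, -1.26, -0.29, 0, 0, -4.23, 0, 3.0, -1.03, -0.29, 0, 0, -4.24, 0, 3.08, -0.81, -0.28, 0, 0, -4.23, 0, 3.13, -0.59, -0.29, 0, 0, -4.23, 0]
[3.16, -0.35, -0.29, 0, 0, -4.24, 0, 3.18, -0.11, -0.29, 0, 0, -4.23, 0, 3.19, 0.12, -0.28, 0, 0, -4.24, 0, 3.16, 0.36, -0.29, 0, 0, -4.23, 0, 3.13, 0.58, -0.29, 0, 0, -4.23, 0, 3.07, 0.82, -0.29, 0, 0, -4.24, 0, 3.01, 1.04, -0.28, 0, 0, -4.23, 0, 2.92, 1.26, -0.29, 0, 0, -4.24, 0]
end [ 0.42997469 -0.12500689  0.26      ] [-180.            0.           81.20304903]
```

>>> {"name": "arm_command", "arguments": {"plan": [2.43, -2.05, -0.29, 0, 0, -4.23, 0, 2.58, -1.87, -0.29, 0, 0, -4.24, 0, 2.71, -1.67, -0.28, 0, 0, -4.23, 0, 2.82, -1.47, -0.29, 0, 0, -4.24, 0, 2.93, -1.26, -0.29, 0, 0, -4.23, 0, 3.0, -1.03, -0.29, 0, 0, -4.24, 0, 3.08, -0.81, -0.28, 0, 0, -4.23, 0, 3.13, -0.59, -0.29, 0, 0, -4.23, 0]}}

```text
time: 1.15
tool_pos: [0.2793, -0.3288, 0.2362]
ee_rot: [-3.141, -0.0, 0.828]
wrist_force: [0.3, 0.0, 0.2]
width: 0.0943
```

>>> {"name": "arm_command", "arguments": {"plan": [3.16, -0.35, -0.29, 0, 0, -4.24, 0, 3.18, -0.11, -0.29, 0, 0, -4.23, 0, 3.19, 0.12, -0.28, 0, 0, -4.24, 0, 3.16, 0.36, -0.29, 0, 0, -4.23, 0, 3.13, 0.58, -0.29, 0, 0, -4.23, 0, 3.07, 0.82, -0.29, 0, 0, -4.24, 0, 3.01, 1.04, -0.28, 0, 0, -4.23, 0, 2.92, 1.26, -0.29, 0, 0, -4.24, 0]}}

```text
time: 2.15
tool_pos: [0.4303, -0.1239, 0.2592]
ee_rot: [-3.141, -0.0, 1.42]
wrist_force: [-0.2, 0.2, -0.8]
width: 0.0941
```

```bash
cat >> h.py <<'E'
def log(): 
    o=robot.get_obs(); open('log.txt','a').write(repr([list(map(float,o['joint_positions'])),list(map(float,o['tool_pos'])),list(map(float,o['ee_rot']))])+'\n'); return o
def osnap(n,f):
    o=log(); s=cams.snapshot(n); cv2.imwrite('pics/'+f,s['pixels'][:,:,::-1]); s['obs']=o
    np.save('pics/'+f+'.npy',s,allow_pickle=True); return s,o
E
python3 - <<'E'
from h import *
s,o=osnap('wrist','w1.png'); print(o['time'],o['tool_pos'],np.degrees(o['ee_rot']),o['joint_positions'],o['wrist_force'])
E
```

```text
2.15 [ 0.43028479 -0.12393212  0.25919317] [-1.79969953e+02 -9.10275597e-04  8.13449565e+01] [-4.07083939e-01 -1.46296812e-01  1.50841923e+00 -1.20050918e-04
  1.77998158e+00 -2.56049838e-01] [-0.15855902  0.24431283 -0.75477686]
```

View pics/w1.png

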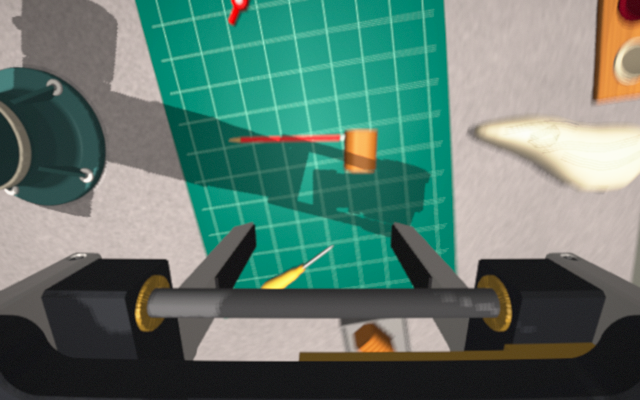

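```bash
python3 - <<'E'
from h import *
c=np.array([.4865,-.0918]);yaw=np.radians(81.3)
def heel(c,yaw,z0=.003):
    u=np.array([np.cos(yaw),np.sin(yaw)]);v=np.array([-u[1],u[0]])
    g=[]
    for z in (0,.032):
        g.append(np.array([np.r_[c+a*.028*u+b*.022*v,z0+z] for a,b in [(1,1),(1,-1),(-1,-1),(-1,1)]]))
    g.append(np.array([np.r_[c+a*.028*u,z0+.044] for a in (1,-1)]))
    return [(x,(255,0,0) if i==0 else (255,255,0),True) for i,x in enumerate(g)]
s=load('w1.png');draw(s,heel(c,yaw),'o1.png',s['obs'],(320,110,410,190),7)
s=load('top0.png');draw(s,heel(c,yaw),'o2.png',None,(340,190,415,250),8)
E
```

```text
(no output)
```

View pics/o1.png

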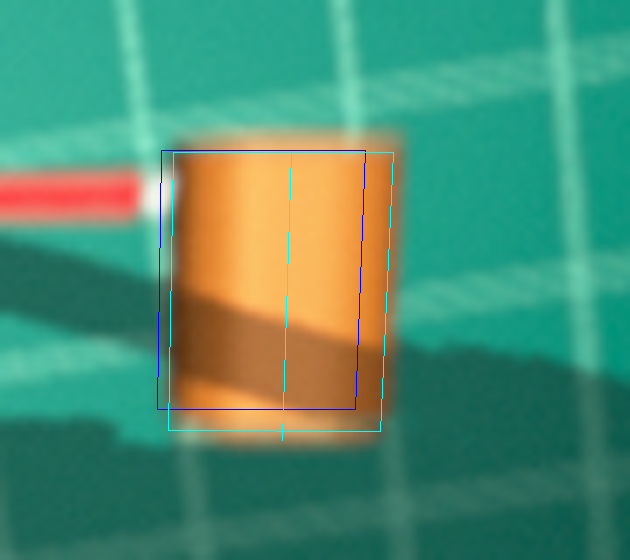

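View pics/o2.png

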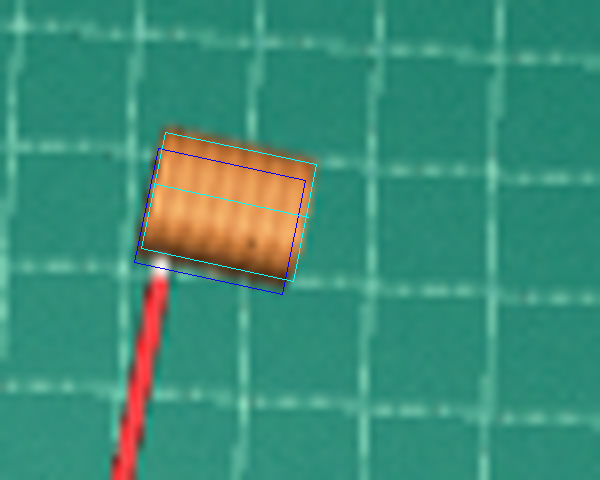

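```bash
python3 - <<'E'
from plan import *
mk(np.array([.487,-.092,.10]),down(81.2),4,0)
mk(np.array([.487,-.092,.10]),down(81.2),1,0)
E
```

```text
maxstep mm 43.25891627713095 deg 0.0007622574179373722
[1.03, 1.28, 4.0, 0, 0, 0, 0, 1.04, 1.29, 4.0, 0, 0, 0, 0, 1.03, 1.28, 4.0, 0, 0, 0, 0, 1.03, 1.28, 4.0, 0, 0, 0, 0]
end [ 0.48698736 -0.0920382   0.1       ] [-180.            0.           81.20304903]
maxstep mm 0.040235657874191345 deg 0.003049029671749489
[0, 0, 0, 0, 0, 0, 0]
end [ 0.48698736 -0.0920382   0.1       ] [-180.            0.           81.20304903]
```

>>> {"name": "arm_command", "arguments": {"plan": [1.03, 1.28, 4.0, 0, 0, 0, 0, 1.04, 1.29, 4.0, 0, 0, 0, 0, 1.03, 1.28, 4.0, 0, 0, 0, 0, 1.03, 1.28, 4.0, 0, 0, 0, 0, 0, 0, 0, 0, 0, 0, 0]}}

```text
time: 2.82
tool_pos: [0.4842, -0.0911, 0.0955]
ee_rot: [-3.133, -0.001, 1.418]
wrist_force: [0.2, 0.0, 0.2]
width: 0.094
```

```bash
python3 - <<'E'
from h import *
s,o=osnap('wrist','w2.png'); print(o['time'],o['tool_pos'],np.degrees(o['ee_rot']),o['joint_positions'])
E
```

```text
2.825 [ 0.48423526 -0.09106698  0.09554875] [-1.79481889e+02 -5.69299145e-02  8.12394100e+01] [-3.00773319e-01  2.14182441e-02  1.67665622e+00 -3.52009614e-04
  1.45260865e+00 -1.47833577e-01]
```

View pics/w2.png

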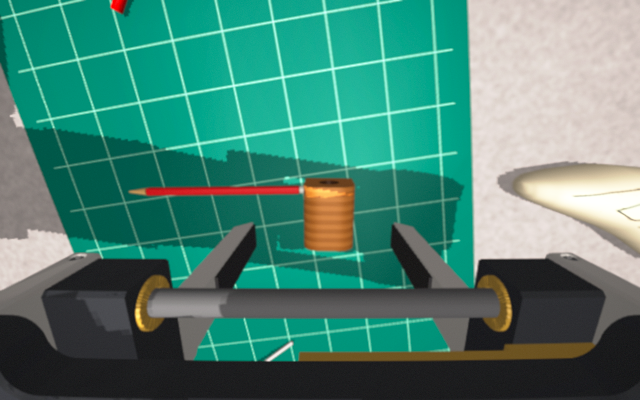

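```bash
python3 - <<'E'
from h import *
s=load('w2.png');draw(s,[],'o3.png',s['obs'],(285,165,370,260),7)
E
```

```text
(no output)
```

View pics/o3.png

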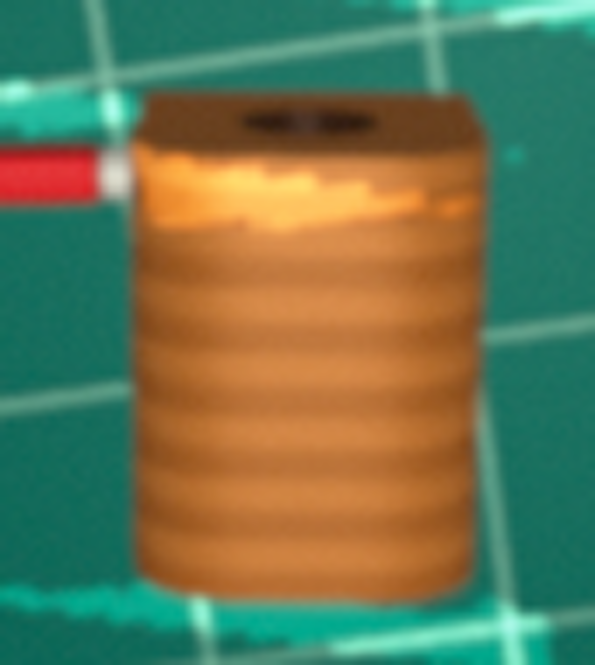

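>>> {"name": "arm_command", "arguments": {"plan": [0, 0, 0, 0, 0, 0, 0]}}

```text
time: 3.0
tool_pos: [0.4877, -0.0928, 0.1016]
ee_rot: [3.138, 0.001, 1.417]
wrist_force: [-0.6, 0.1, 0.2]
width: 0.0942
```

>>> {"name": "arm_command", "arguments": {"plan": [0, 0, 2, 0, 0, 0, 0, 0, 0, 2, 0, 0, 0, 0, 0, 0, 1.8, 0, 0, 0, 0, 0, 0, 1.5, 0, 0, 0, 0, 0, 0, 1, 0, 0, 0, 0, 0, 0, 0, 0, 0, 0, 0, 0, 0, 0, 0, 0, 0, 0]}}

```text
time: 3.88
tool_pos: [0.4875, -0.0922, 0.0172]
ee_rot: [3.14, 0.0, 1.417]
wrist_force: [0.1, -0.2, 1.1]
width: 0.0942
```

```bash
python3 - <<'E'
from h import *
s,o=osnap('wrist','w3.png'); print(o['time'],o['tool_pos'],np.degrees(o['ee_rot']),o['joint_positions'])
E
```

```text
3.875 [ 0.48753762 -0.09218332  0.01721565] [1.79920122e+02 1.61360125e-02 8.12043456e+01] [-3.01143445e-01  9.47727274e-02  1.76673618e+00 -7.67436710e-05
  1.27866334e+00 -1.47608463e-01]
```

View pics/w3.png

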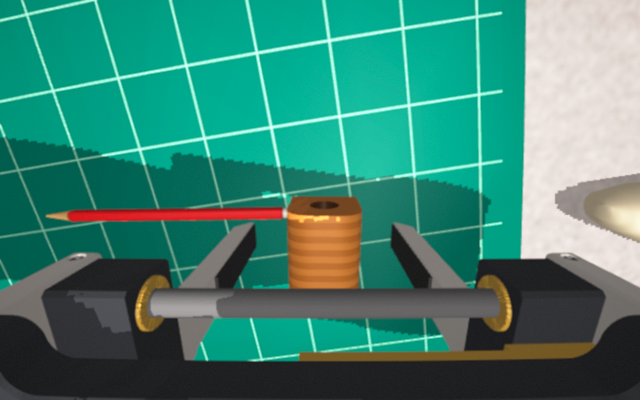

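>>> {"name": "arm_command", "arguments": {"plan": [0, 0, 0, 0, 0, 0, 0.5, 0, 0, 0, 0, 0, 0, 0.5, 0, 0, 0, 0, 0, 0, 0.5, 0, 0, 0, 0, 0, 0, 0.5, 0, 0, 0, 0, 0, 0, 0.7, 0, 0, 0, 0, 0, 0, 1, 0, 0, 0, 0, 0, 0, 1, 0, 0, 0, 0, 0, 0, 1]}}

```text
time: 4.92
tool_pos: [0.487, -0.092, 0.0165]
ee_rot: [3.141, 0.0, 1.417]
wrist_force: [0.6, 0.3, -0.5]
width: 0.0441
```

>>> {"name": "arm_command", "arguments": {"plan": [0, 0, -0.5, 0, 0, 0, 1, 0, 0, -1.5, 0, 0, 0, 1, 0, 0, -2, 0, 0, 0, 1, 0, 0, -2, 0, 0, 0, 1, 0, 0, -2, 0, 0, 0, 1, 0, 0, -2, 0, 0, 0, 1, 0, 0, 0, 0, 0, 0, 1, 0, 0, 0, 0, 0, 0, 1]}}

```text
time: 5.92
tool_pos: [0.4866, -0.0919, 0.1162]
ee_rot: [-3.141, 0.0, 1.417]
wrist_force: [0.2, -0.5, -1.3]
width: 0.0442
```

```bash
python3 - <<'E'
from plan import *
p,r=pose0(); p=p+np.array([0,0,-.083+.1]); save(p,r); print(p)
from h import *
s,o=osnap('wrist','w4.png'); print(o['time'],o['tool_pos'],np.degrees(o['ee_rot']),o['joint_positions'],o['width'])
E
```

```text
[ 0.48698736 -0.0920382   0.117     ]
5.925 [ 0.48664755 -0.09187802  0.11620615] [-1.79977343e+02  2.97294741e-03  8.12052832e+01] [-3.01062392e-01  5.97800621e-03  1.64978267e+00 -1.09858058e-04
  1.48621549e+00 -1.47556315e-01] 0.044160358375363314
```

View pics/w4.png

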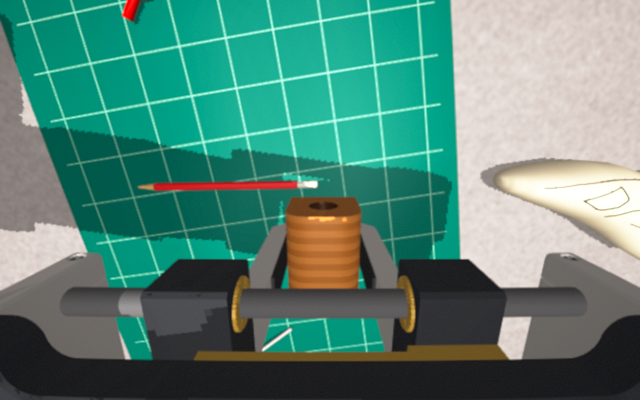

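```bash
python3 - <<'E'
from h import *
s=load('w4.png');o=s['obs']
r=R.from_euler('xyz',o['ee_rot']).as_matrix();t=o['tool_pos']
th=np.linspace(0,6.28,40)
def g(dx,cz=-.0085):
    circ=np.array([[.028+dx,.009*np.cos(a),cz+.009*np.sin(a)] for a in th])@r.T+t
    top=np.array([[.028+dx,-.022,cz-.010],[-.028+dx,-.022,cz-.010]])@r.T+t
    top2=np.array([[.028+dx,.022,cz-.010],[-.028+dx,.022,cz-.010]])@r.T+t
    bot=np.array([[.028+dx,-.022,cz+.022],[.028+dx,.022,cz+.022]])@r.T+t
    tp=np.array([[.028+dx,-.01,cz-.022],[.028+dx,.01,cz-.022]])@r.T+t
    return [(x,(255,255,0),False) for x in (circ,top,top2,bot,tp)]
draw(s,g(0),'o4.png',o,(280,180,370,260),8)
E
```

```text
(no output)
```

View pics/o4.png

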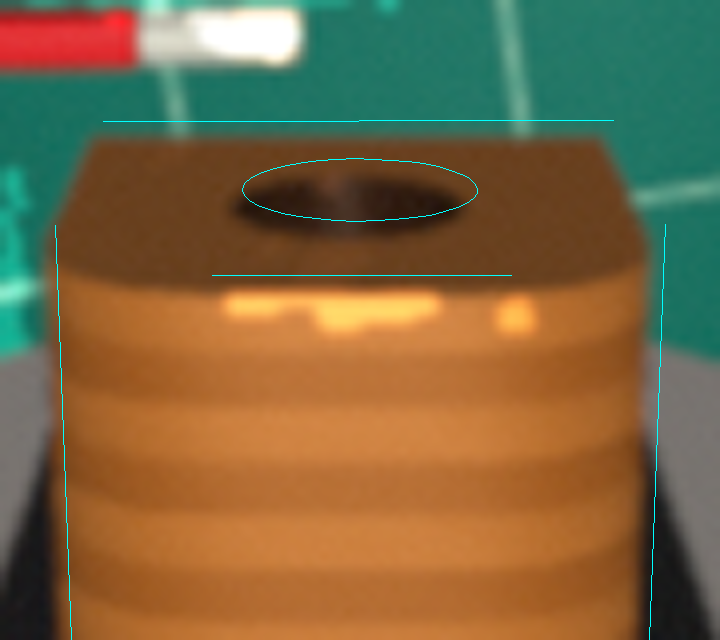

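```bash
python3 - <<'E'
from plan import *
mk(np.array([.4627,.2935,.15]),down(26.2),16,1)
E
```

```text
maxstep mm 24.23183752972654 deg 3.437690564354485
[2.36, -0.52, -0.21, 0, 0, 3.44, 1.0, 2.32, -0.66, -0.2, 0, 0, 3.44, 1.0, 2.28, -0.79, -0.21, 0, 0, 3.43, 1.0, 2.23, -0.94, -0.21, 0, 0, 3.44, 1.0, 2.16, -1.06, -0.2, 0, 0, 3.44, 1.0, 2.1, -1.19, -0.21, 0, 0, 3.44, 1.0, 2.03, -1.32, -0.2, 0, 0, 3.43, 1.0, 1.94, -1.43, -0.21, 0, 0, 3.44, 1.0]
[1.85, -1.55, -0.21, 0, 0, 3.44, 1.0, 1.76, -1.66, -0.2, 0, 0, 3.44, 1.0, 1.65, -1.76, -0.21, 0, 0, 3.43, 1.0, 1.55, -1.85, -0.21, 0, 0, 3.44, 1.0, 1.43, -1.95, -0.2, 0, 0, 3.44, 1.0, 1.31, -2.03, -0.21, 0, 0, 3.44, 1.0, 1.19, -2.1, -0.2, 0, 0, 3.44, 1.0, 1.06, -2.17, -0.21, 0, 0, 3.43, 1.0]
end [0.46272435 0.2935461  0.15      ] [-1.80000000e+02  2.54444375e-14  2.62030490e+01]
```

>>> {"name": "arm_command", "arguments": {"plan": [2.36, -0.52, -0.21, 0, 0, 3.44, 1.0, 2.32, -0.66, -0.2, 0, 0, 3.44, 1.0, 2.28, -0.79, -0.21, 0, 0, 3.43, 1.0, 2.23, -0.94, -0.21, 0, 0, 3.44, 1.0, 2.16, -1.06, -0.2, 0, 0, 3.44, 1.0, 2.1, -1.19, -0.21, 0, 0, 3.44, 1.0, 2.03, -1.32, -0.2, 0, 0, 3.43, 1.0, 1.94, -1.43, -0.21, 0, 0, 3.44, 1.0]}}

```text
time: 6.98
tool_pos: [0.474, 0.1015, 0.1317]
ee_rot: [-3.14, 0.002, 0.935]
wrist_force: [0.4, 0.1, -0.6]
width: 0.0444
```

>>> {"name": "arm_command", "arguments": {"plan": [1.85, -1.55, -0.21, 0, 0, 3.44, 1.0, 1.76, -1.66, -0.2, 0, 0, 3.44, 1.0, 1.65, -1.76, -0.21, 0, 0, 3.43, 1.0, 1.55, -1.85, -0.21, 0, 0, 3.44, 1.0, 1.43, -1.95, -0.2, 0, 0, 3.44, 1.0, 1.31, -2.03, -0.21, 0, 0, 3.44, 1.0, 1.19, -2.1, -0.2, 0, 0, 3.44, 1.0, 1.06, -2.17, -0.21, 0, 0, 3.43, 1.0]}}

```text
time: 7.98
tool_pos: [0.4619, 0.2941, 0.148]
ee_rot: [3.141, 0.003, 0.455]
wrist_force: [0.2, 0.0, -1.5]
width: 0.0439
```

>>> {"name": "arm_command", "arguments": {"plan": [0, 0, 0, 0, 0, 0, 1, 0, 0, 0, 0, 0, 0, 1, 0, 0, 0, 0, 0, 0, 1]}}

```text
time: 8.35
tool_pos: [0.4626, 0.2927, 0.149]
ee_rot: [3.141, 0.001, 0.457]
wrist_force: [0.1, -0.1, -0.8]
width: 0.0435
```

```bash
python3 - <<'E'
from h import *
s,o=osnap('wrist','w5.png'); print(o['time'],o['tool_pos'],np.degrees(o['ee_rot']),o['joint_positions'],o['width'])
osnap('top','t5.png')
E
```

```text
8.35 [0.46262601 0.29269566 0.14898656] [1.79976189e+02 5.61753296e-02 2.61651316e+01] [ 4.60789252e-01  1.03732711e-01  1.48081875e+00 -4.11573267e-04
  1.55802334e+00  1.57492314e+00] 0.04350123473083562
```

View pics/w5.png

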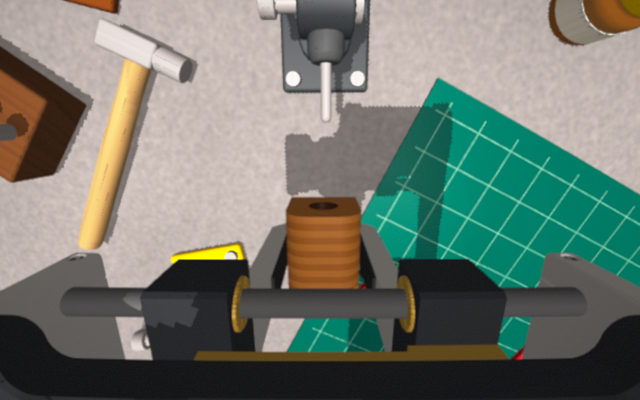

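View pics/t5.png

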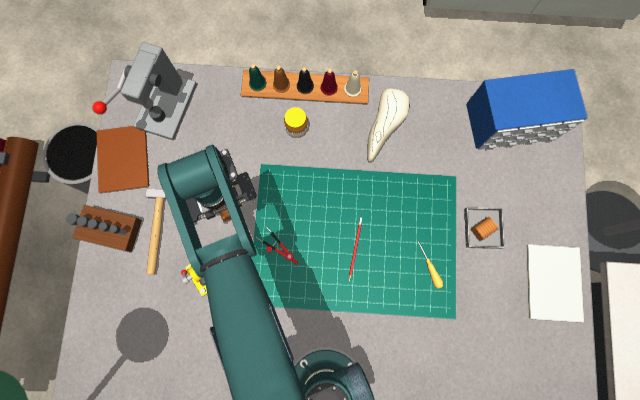

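```bash
python3 - <<'E'
from h import *
s=load('w5.png');o=s['obs'];draw(s,[],'o5.png',o,(280,40,370,140),6)
a=at(s,(326,62),.095,o);b=at(s,(326,120),.095,o)
print(a,b,np.linalg.norm(a-b),np.degrees(np.arctan2(*(a-b)[1::-1])))
r=R.from_euler('xyz',o['ee_rot']);
print('tool',r.inv().apply(b-o['tool_pos']),r.inv().apply(a-o['tool_pos']))
E
```

```text
[0.57089369 0.3442408  0.095     ] [0.53311537 0.32559309 0.095     ] 0.042130011546146956 26.271352937091997
tool [0.07782544 0.00153424 0.05391092] [0.11995536 0.00145616 0.05386958]
```

View pics/o5.png

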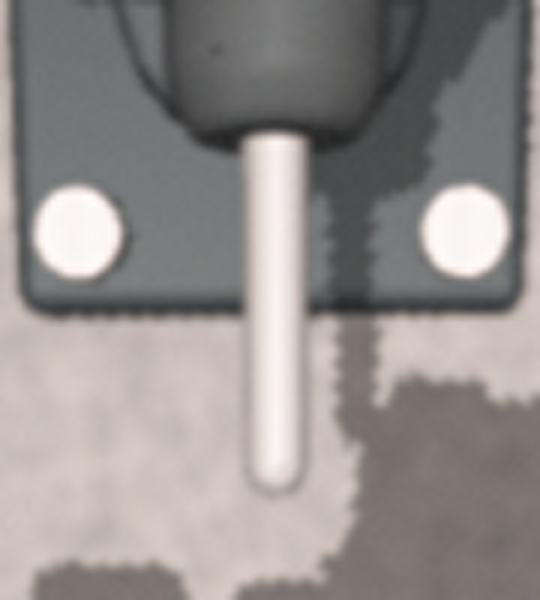

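>>> {"name": "arm_command", "arguments": {"plan": [0, 0.05, 1.5, 0, 0, 0, 1, 0, 0.03, 2, 0, 0, 0, 1, 0, 0, 1.75, 0, 0, 0, 1, 0, 0, 1, 0, 0, 0, 1, 0, 0, 0, 0, 0, 0, 1, 0, 0, 0, 0, 0, 0, 1]}}

```text
time: 9.2
tool_pos: [0.4635, 0.2931, 0.0876]
ee_rot: [3.141, -0.001, 0.457]
wrist_force: [0.8, -0.6, -1.2]
width: 0.0434
```

```bash
python3 - <<'E'
from plan import *
p,r=pose0(); p,r=apply(p,r,[0,.08,6.25,0,0,0,1]); save(p,r); print(p)
from h import *
s,o=osnap('wrist','w6.png'); print(o['time'],o['tool_pos'],np.degrees(o['ee_rot']),o['joint_positions'],o['width'],o['wrist_force'])
osnap('side','s6.png')
draw(s,[],'o6.png',o,(260,50,390,230),4)
s=load('s6.png');draw(s,[],'o6s.png',None,(200,100,400,250),4)
print(proj(s,np.array([[.534,.3275,.095]])))
E
```

```text
[0.46307759 0.29282832 0.0875    ]
9.2 [0.46349944 0.29311892 0.08760175] [ 1.79994330e+02 -7.13900383e-02  2.62040935e+01] [ 4.60578455e-01  1.41443157e-01  1.56399533e+00 -1.03950119e-04
  1.43490850e+00  1.57404115e+00] 0.043367169129874886 [ 0.84933578 -0.5505615  -1.24992086]
[[271.36367658 169.33514338]]
```

View pics/o6.png

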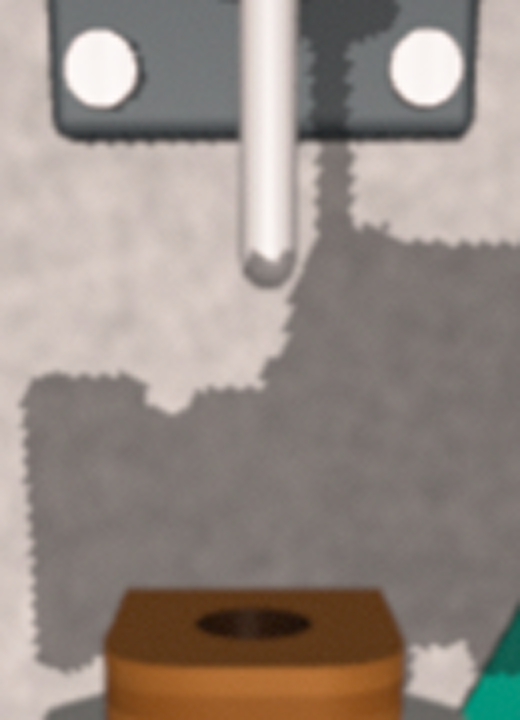

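View pics/o6s.png

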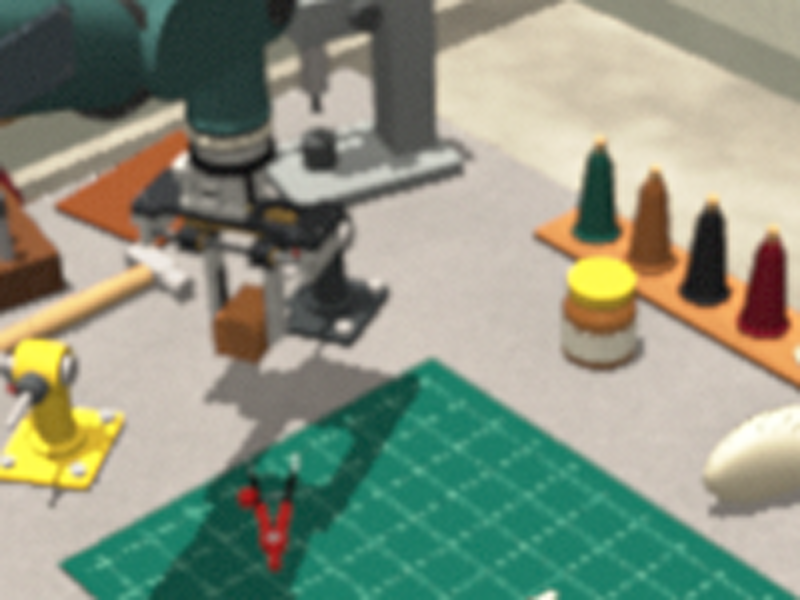

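>>> {"name": "arm_command", "arguments": {"plan": [1.5, 0.1, 0.1, 0, 0, 0, 1, 1.5, 0.08, 0, 0, 0, 0, 1, 1, 0, 0, 0, 0, 0, 1, 0, 0, 0, 0, 0, 0, 1, 0, 0, 0, 0, 0, 0, 1]}}

```text
time: 9.93
tool_pos: [0.4995, 0.3089, 0.0857]
ee_rot: [3.141, 0.001, 0.457]
wrist_force: [-0.2, -0.5, -1.4]
width: 0.0438
```

```bash
python3 - <<'E'
from plan import *
p,r=pose0(); p,r=apply(p,r,[4,.18,.1,0,0,0,1]); save(p,r); print(p)
from h import *
s,o=osnap('wrist','w7.png'); print(o['time'],o['tool_pos'],np.degrees(o['ee_rot']),o['width'],o['wrist_force'])
draw(s,[],'o7.png',o,(260,50,390,230),4)
E
```

```text
[0.49976178 0.30887544 0.0865    ]
9.925 [0.49953924 0.30887318 0.08565215] [1.79993537e+02 4.94209765e-02 2.62072294e+01] 0.04383963230321341 [-0.19520115 -0.49567051 -1.36692144]
```

View pics/o7.png

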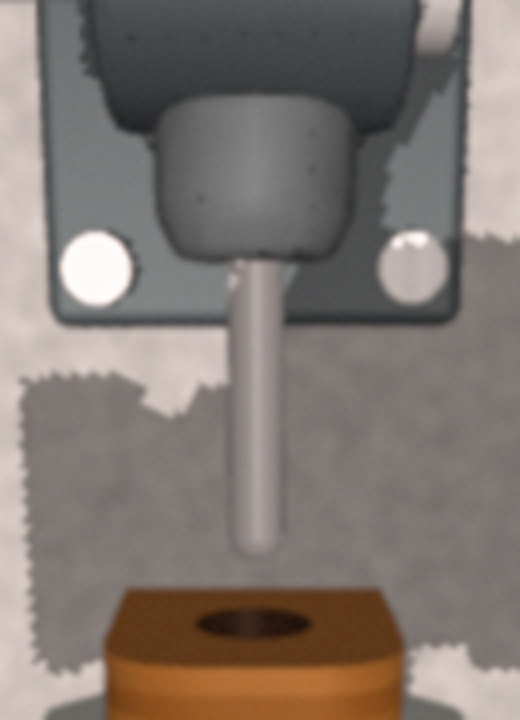

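>>> {"name": "arm_command", "arguments": {"plan": [0.4, 0.05, 0, 0, 0, 0, 1, 0.4, 0, 0, 0, 0, 0, 1, 0.4, 0, 0, 0, 0, 0, 1, 0.3, 0, 0, 0, 0, 0, 1, 0, 0, 0, 0, 0, 0, 1]}}

```text
time: 10.6
tool_pos: [0.5136, 0.3152, 0.0859]
ee_rot: [3.141, 0.0, 0.457]
wrist_force: [1.0, 0.5, -0.9]
width: 0.0437
```

```bash
python3 - <<'E'
from plan import *
p,r=pose0(); p,r=apply(p,r,[1.5,.05,0,0,0,0,1]); save(p,r); print(p)
from h import *
s,o=osnap('wrist','w8.png'); print(o['time'],o['tool_pos'],np.degrees(o['ee_rot']),o['width'],o['wrist_force'],o['wrist_torque'])
draw(s,[],'o8.png',o,(260,50,390,230),4)
E
```

```text
[0.51344108 0.31505012 0.0865    ]
10.6 [0.51359769 0.31517784 0.08585199] [1.79994163e+02 5.87215429e-03 2.62015122e+01] 0.04369711634825036 [ 1.01986532  0.54473673 -0.89498364] [-0.06702513 -0.00769791 -0.02504964]
```

View pics/o8.png

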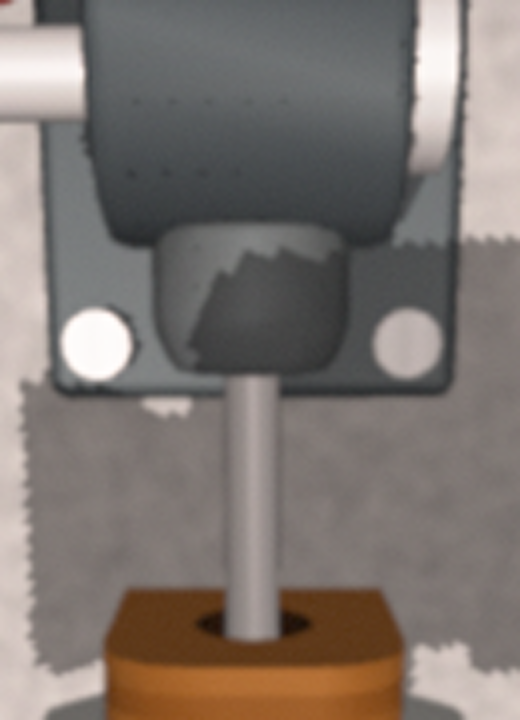

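>>> {"name": "arm_command", "arguments": {"plan": [0.3, 0, 0, 0, 0, 0, 1, 0.3, 0, 0, 0, 0, 0, 1, 0.3, 0, 0, 0, 0, 0, 1, 0.3, 0, 0, 0, 0, 0, 1, 0, 0, 0, 0, 0, 0, 1]}}

```text
time: 11.28
tool_pos: [0.5244, 0.3205, 0.0859]
ee_rot: [3.142, 0.0, 0.457]
wrist_force: [-0.5, -0.9, -0.9]
width: 0.0437
```

>>> {"name": "arm_command", "arguments": {"plan": [0.2, 0, 0, 0, 0, 0, 1, 0, 0, 0, 0, 0, 0, 1]}}

```text
time: 11.52
tool_pos: [0.526, 0.3213, 0.0859]
ee_rot: [3.142, 0.0, 0.457]
wrist_force: [-0.1, 0.1, -1.6]
width: 0.0439
```

>>> {"name": "arm_command", "arguments": {"plan": [0.2, 0, 0, 0, 0, 0, 1, 0, 0, 0, 0, 0, 0, 1]}}

```text
time: 11.78
tool_pos: [0.5279, 0.3222, 0.086]
ee_rot: [3.142, -0.0, 0.457]
wrist_force: [-0.0, -0.5, -1.2]
width: 0.0437
```

>>> {"name": "arm_command", "arguments": {"plan": [0.2, 0, 0, 0, 0, 0, 1, 0, 0, 0, 0, 0, 0, 1]}}

```text
time: 12.02
tool_pos: [0.5297, 0.3231, 0.0859]
ee_rot: [3.141, -0.0, 0.457]
wrist_force: [0.2, -0.5, -1.0]
width: 0.0437
```

>>> {"name": "arm_command", "arguments": {"plan": [0.15, 0, 0, 0, 0, 0, 1, 0, 0, 0, 0, 0, 0, 1]}}

```text
time: 12.28
tool_pos: [0.5306, 0.3236, 0.0858]
ee_rot: [3.142, 0.001, 0.457]
wrist_force: [0.1, -0.5, -0.9]
width: 0.0438
```

>>> {"name": "arm_command", "arguments": {"plan": [0.1, 0, 0, 0, 0, 0, 1, 0, 0, 0, 0, 0, 0, 1]}}

```text
time: 12.52
tool_pos: [0.5309, 0.3237, 0.0857]
ee_rot: [3.141, 0.003, 0.457]
wrist_force: [-5.0, -2.2, 0.7]
width: 0.0438
```

```bash
python3 - <<'E'
from plan import *
p,r=pose0(); p,r=apply(p,r,[2.05,0,0,0,0,0,1]); save(p,r); print(p)
from h import *
s,o=osnap('wrist','w9.png'); print(o['time'],o['tool_pos'],np.degrees(o['ee_rot']),o['width'],o['wrist_force'],o['wrist_torque'])
draw(s,[],'o9.png',o,(260,50,390,230),4)
E
```

```text
[0.5318344  0.32410197 0.0865    ]
12.525 [0.53085697 0.3237174  0.08572798] [1.79991802e+02 1.49749761e-01 2.62050101e+01] 0.04376654971262688 [-4.96099099 -2.2353932   0.6844532 ] [-0.38700021  0.78685745  0.01115758]
```

View pics/o9.png

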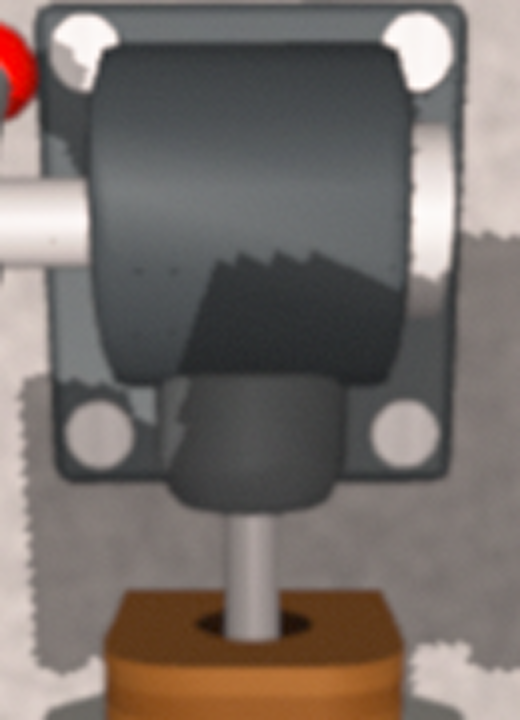

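>>> {"name": "arm_command", "arguments": {"plan": [-0.3, 0, 0, 0, 0, 0, 1, -0.7, 0, 0, 0, 0, 0, 1, -1, 0, 0, 0, 0, 0, 1, -1.5, 0, 0, 0, 0, 0, 1, -2, 0, 0, 0, 0, 0, 1, -2, 0, 0, 0, 0, 0, 1, -1.5, 0, 0, 0, 0, 0, 1, 0, 0, 0, 0, 0, 0, 1]}}

```text
time: 13.58
tool_pos: [0.4504, 0.2842, 0.0862]
ee_rot: [3.142, -0.001, 0.457]
wrist_force: [-0.4, -0.3, -1.9]
width: 0.0436
```

```bash
python3 - <<'E'
from plan import *
p,r=pose0(); p,r=apply(p,r,[-9,0,0,0,0,0,1]); save(p,r); print(p)
from h import *
o=log()
L=[eval(l) for l in open('log.txt')]
J=np.array([l[0] for l in L]);P=np.array([l[1] for l in L])
# planar model: tool-down
A=[];b=[]
for q,p in zip(J,P):
    a=q[1];c=q[1]+q[2];d=c+q[4]
    rr=np.hypot(*p[:2])
    # unknown a1,d1,a2,a3,d4,d6 ; angle from up
    A.append([1,0,np.sin(a),np.cos(c),np.sin(c),np.sin(d)]);b.append(rr)
    A.append([0,1,np.cos(a),-np.sin(c),np.cos(c),np.cos(d)]);b.append(p[2])
A=np.array(A);b=np.array(b)
print(np.linalg.svd(A)[1]); x=np.linalg.lstsq(A,b,rcond=1e-3)[0];print(x,np.abs(A@x-b).max()); print(o['joint_positions'],o['tool_pos'],len(L))
E
```

```text
[0.45108326 0.28436215 0.0865    ]
[6.90895442e+00 4.89910041e+00 3.46357643e-01 2.75255928e-01
 2.63419534e-01 6.68074079e-03]
[ 0.00315167 -0.09385389  0.44714997  0.09999032  0.49958422  0.09507679] 0.0019906549303783105
[ 4.56400519e-01  1.08581825e-01  1.60358246e+00 -6.18707684e-05
  1.42870566e+00  1.56978066e+00] [0.45039502 0.28416263 0.0862048 ] 12
```

```bash
python3 - <<'E'
from plan import *
mk(np.array([.44,.24,.25]),down(26.2),6,1)
mk(np.array([.45,.04,.33]),down(80),12,1)
E
```

```text
maxstep mm 28.295606677281555 deg 0.0005081716119577181
[-0.49, 0.58, -2.73, 0, 0, 0, 1.0, -0.49, 0.58, -2.72, 0, 0, 0, 1.0, -0.5, 0.59, -2.73, 0, 0, 0, 1.0, -0.49, 0.58, -2.72, 0, 0, 0, 1.0, -0.49, 0.58, -2.73, 0, 0, 0, 1.0, -0.49, 0.58, -2.72, 0, 0, 0, 1.0]
end [0.44002505 0.24002282 0.25      ] [-1.80000000e+02  2.54444375e-14  2.62030490e+01]
maxstep mm 17.97154928875056 deg 4.483079247527355
[-0.66, 1.53, -0.67, 0, 0, -4.48, 1.0, -0.78, 1.48, -0.66, 0, 0, -4.49, 1.0, -0.89, 1.41, -0.67, 0, 0, -4.48, 1.0, -1.0, 1.33, -0.67, 0, 0, -4.48, 1.0, -1.1, 1.26, -0.66, 0, 0, -4.49, 1.0, -1.2, 1.16, -0.67, 0, 0, -4.48, 1.0, -1.28, 1.07, -0.67, 0, 0, -4.48, 1.0, -1.37, 0.96, -0.66, 0, 0, -4.48, 1.0]
[-1.43, 0.86, -0.67, 0, 0, -4.49, 1.0, -1.5, 0.74, -0.67, 0, 0, -4.48, 1.0, -1.54, 0.62, -0.66, 0, 0, -4.48, 1.0, -1.6, 0.5, -0.67, 0, 0, -4.49, 1.0]
end [0.45003672 0.03996219 0.33      ] [-1.80000000e+02  1.27222187e-14  8.00030490e+01]
```

>>> {"name": "arm_command", "arguments": {"plan": [-0.49, 0.58, -2.73, 0, 0, 0, 1.0, -0.49, 0.58, -2.72, 0, 0, 0, 1.0, -0.5, 0.59, -2.73, 0, 0, 0, 1.0, -0.49, 0.58, -2.72, 0, 0, 0, 1.0, -0.49, 0.58, -2.73, 0, 0, 0, 1.0, -0.49, 0.58, -2.72, 0, 0, 0, 1.0]}}

```text
time: 14.32
tool_pos: [0.4406, 0.2401, 0.2505]
ee_rot: [3.141, -0.001, 0.457]
wrist_force: [1.1, 0.3, -1.7]
width: 0.0435
```

>>> {"name": "arm_command", "arguments": {"plan": [-0.66, 1.53, -0.67, 0, 0, -4.48, 1.0, -0.78, 1.48, -0.66, 0, 0, -4.49, 1.0, -0.89, 1.41, -0.67, 0, 0, -4.48, 1.0, -1.0, 1.33, -0.67, 0, 0, -4.48, 1.0, -1.1, 1.26, -0.66, 0, 0, -4.49, 1.0, -1.2, 1.16, -0.67, 0, 0, -4.48, 1.0, -1.28, 1.07, -0.67, 0, 0, -4.48, 1.0, -1.37, 0.96, -0.66, 0, 0, -4.48, 1.0]}}

```text
time: 15.32
tool_pos: [0.4473, 0.1062, 0.3032]
ee_rot: [3.14, -0.001, 1.086]
wrist_force: [1.1, 0.5, -1.9]
width: 0.0439
```

>>> {"name": "arm_command", "arguments": {"plan": [-1.43, 0.86, -0.67, 0, 0, -4.49, 1.0, -1.5, 0.74, -0.67, 0, 0, -4.48, 1.0, -1.54, 0.62, -0.66, 0, 0, -4.48, 1.0, -1.6, 0.5, -0.67, 0, 0, -4.49, 1.0, 0, 0, 0, 0, 0, 0, 1]}}

```text
time: 15.95
tool_pos: [0.4508, 0.0394, 0.3302]
ee_rot: [3.14, -0.0, 1.393]
wrist_force: [-0.6, 0.3, -2.2]
width: 0.0438
```

```bash
python3 - <<'E'
from h import *
o=log();print(o['time'],o['tool_pos'],np.degrees(o['ee_rot']),o['joint_positions'],o['width'])
E
```

```text
15.95 [0.45080997 0.03935804 0.33018412] [ 1.79882586e+02 -1.50576888e-02  7.98386502e+01] [-3.83019692e-02 -1.25209506e-01  1.35007603e+00 -2.52330685e-05
  1.91466023e+00  1.39038780e-01] 0.04380839555934635
```

>>> {"name": "arm_command", "arguments": {"plan": [0, 0, 0, 0, 4, 0, 1, 0, 0, 0, 0, 6, 0, 1, 0, 0, 0, 0, 6, 0, 1, 0, 0, 0, 0, 4, 0, 1, 0, 0, 0, 0, 0, 0, 1]}}

```text
time: 16.58
tool_pos: [0.45, 0.0395, 0.3286]
ee_rot: [-3.14, -0.349, 1.393]
wrist_force: [-0.4, 0.4, -1.6]
width: 0.0437
```

```bash
python3 - <<'E'
from plan import *
p,r=pose0(); p,r=apply(p,r,[0,0,0,0,20,0,1]); save(p,r); print(p)
from h import *
o=log();print(o['time'],o['tool_pos'],R.from_euler('xyz',o['ee_rot']).as_matrix(),o['joint_positions'],o['width'])
E
```

```text
[0.45003672 0.03996219 0.33      ]
16.575 [0.45000732 0.03947793 0.32861002] [[ 0.16660054  0.98428333  0.0585712 ]
 [ 0.92495359 -0.17658631  0.33656815]
 [ 0.34162129 -0.0018968  -0.93983578]] [-0.30461669 -0.16547165  1.42903977  0.36651543  1.90411832 -0.0101889 ] 0.04373165726269709
```

```bash
python3 - <<'E'
from plan import *
a=np.radians(80); x=np.array([0,0,1.]);z=np.array([np.cos(a),np.sin(a),0]);y=np.cross(z,x)
mk(np.array([.46,.12,.28]),R.from_matrix(np.c_[x,y,z]),11,1)
E
```

```text
maxstep mm 8.626941050785618 deg 6.363636368902854
[0.53, -0.04, 0.68, 0, 6.36, 0, 1.0, 0.46, -0.03, 0.73, 0, 6.37, 0, 1.0, 0.37, -0.04, 0.78, 0, 6.36, 0, 1.0, 0.28, -0.04, 0.81, 0, 6.36, 0, 1.0, 0.19, -0.04, 0.84, 0, 6.37, 0, 1.0, 0.09, -0.03, 0.86, 0, 6.36, 0, 1.0, 0, -0.04, 0.86, 0, 6.37, 0, 1.0, -0.09, -0.04, 0.86, 0, 6.36, 0, 1.0]
[-0.19, -0.03, 0.84, 0, 6.36, 0, 1.0, -0.28, -0.04, 0.81, 0, 6.37, 0, 1.0, -0.38, -0.04, 0.78, 0, 6.36, 0, 1.0]
end [0.45997915 0.11998417 0.2799524 ] [-99.99695097 -90.           0.        ]<stdin>:3: UserWarning: Gimbal lock detected. Setting third angle to zero since it is not possible to uniquely determine all angles.
<sys>:0: UserWarning: Gimbal lock detected. Setting third angle to zero since it is not possible to uniquely determine all angles.
```

>>> {"name": "arm_command", "arguments": {"plan": [0.53, -0.04, 0.68, 0, 6.36, 0, 1.0, 0.46, -0.03, 0.73, 0, 6.37, 0, 1.0, 0.37, -0.04, 0.78, 0, 6.36, 0, 1.0, 0.28, -0.04, 0.81, 0, 6.36, 0, 1.0, 0.19, -0.04, 0.84, 0, 6.37, 0, 1.0]}}

```text
time: 17.2
tool_pos: [0.4547, 0.0772, 0.3068]
ee_rot: [-3.141, -0.906, 1.397]
wrist_force: [-0.1, 0.2, -0.9]
width: 0.0436
```

```bash
python3 - <<'E'
from h import *
o=log();print(o['time'],o['tool_pos'],R.from_euler('xyz',o['ee_rot']).as_matrix(),o['joint_positions'],o['width'])
E
```

```text
17.2 [0.45467    0.07715888 0.30679599] [[ 1.06896062e-01  9.84905456e-01  1.36141376e-01]
 [ 6.07834170e-01 -1.73093138e-01  7.74968636e-01]
 [ 7.86835976e-01 -8.97149471e-05 -6.17162165e-01]] [-0.55879603 -0.12900004  1.65776887  0.87891278  1.89768459 -0.21100595] 0.04359654894734031
```

Tracking well; continue.

>>> {"name": "arm_command", "arguments": {"plan": [0.09, -0.03, 0.86, 0, 6.36, 0, 1.0, 0, -0.04, 0.86, 0, 6.37, 0, 1.0, -0.09, -0.04, 0.86, 0, 6.36, 0, 1.0, -0.19, -0.03, 0.84, 0, 6.36, 0, 1.0, -0.28, -0.04, 0.81, 0, 6.37, 0, 1.0, -0.38, -0.04, 0.78, 0, 6.36, 0, 1.0, 0, 0, 0, 0, 0, 0, 1]}}

```text
time: 18.08
tool_pos: [0.4594, 0.1214, 0.2772]
ee_rot: [-1.604, -1.563, -0.138]
wrist_force: [0.7, -0.1, -1.1]
width: 0.0436
```

```bash
python3 - <<'E'
from h import *
for n in ('wrist','side','top'):
    s,o=osnap(n,'f1%s.png'%n)
print(o['time'],o['tool_pos'],R.from_euler('xyz',o['ee_rot']).as_matrix(),o['joint_positions'],o['width'])
E
```

```text
18.175 [0.46018947 0.12047093 0.27960492] [[ 3.35315730e-04  9.85123737e-01  1.71846180e-01]
 [ 2.40029343e-03 -1.71846488e-01  9.85120817e-01]
 [ 9.99997063e-01  8.21547524e-05 -2.42220887e-03]] [-0.6202003   0.12083628  1.92436178  1.35267862  1.96472201 -0.51872691] 0.04380109167504219
```

View pics/f1side.png

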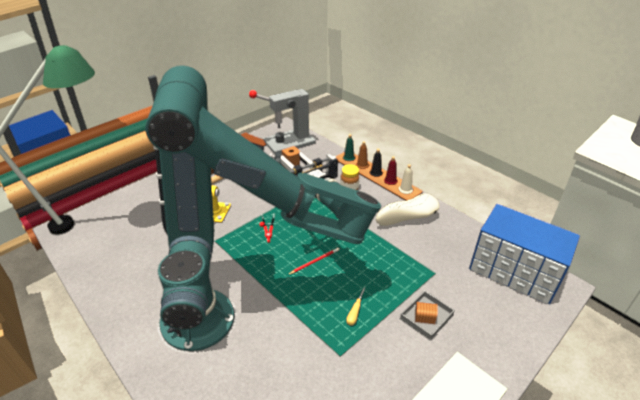

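View pics/f1top.png

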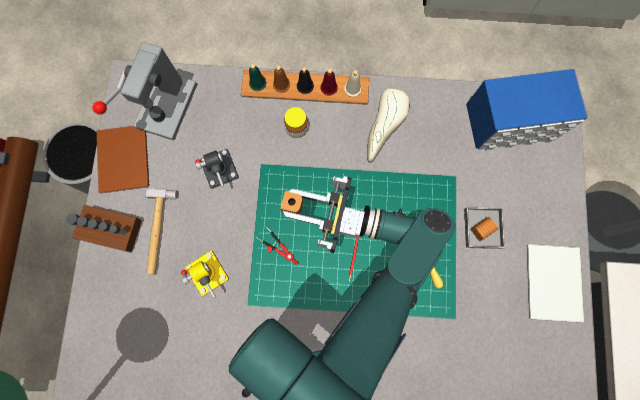

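View pics/f1wrist.png

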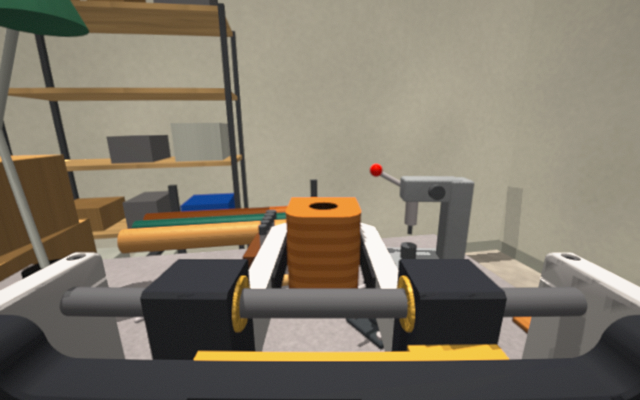

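>>> {"name": "arm_command", "arguments": {"plan": [-1, 0, 0, 0, 0, 0, 1, -1.5, 0, 0, 0, 0, 0, 1, -1.5, 0, 0, 0, 0, 0, 1, -1.5, 0, 0, 0, 0, 0, 1, -1, 0, 0, 0, 0, 0, 1, 0, 0, 0, 0, 0, 0, 1]}}

```text
time: 18.98
tool_pos: [0.4598, 0.1201, 0.2136]
ee_rot: [-1.148, -1.568, -0.598]
wrist_force: [-0.7, -0.2, -1.0]
width: 0.044
```

```bash
python3 - <<'E'
from h import *
o=log();print(o['time'],o['tool_pos'],R.from_euler('xyz',o['ee_rot']).as_matrix()[:,0],o['joint_positions'],o['width'])
E
```

```text
18.975 [0.45983063 0.12009821 0.21361757] [ 0.00198078 -0.00134882  0.99999713] [-0.62193857  0.24058939  1.95894391  1.29656265  1.9288622  -0.67625935] 0.04397181710044913
```

>>> {"name": "arm_command", "arguments": {"plan": [-1, 0, 0, 0, 0, 0, 1, -1.5, 0, 0, 0, 0, 0, 1, -1.5, 0, 0, 0, 0, 0, 1, -1.2, 0, 0, 0, 0, 0, 1, -0.8, 0, 0, 0, 0, 0, 1, 0, 0, 0, 0, 0, 0, 1, 0, 0, 0, 0, 0, 0, 1, 0, 0, 0, 0, 0, 0, 1]}}

```text
time: 19.98
tool_pos: [0.46, 0.12, 0.1547]
ee_rot: [1.946, -1.57, 2.592]
wrist_force: [-0.4, 0.4, -2.3]
width: 0.0438
```

>>> {"name": "arm_command", "arguments": {"plan": [0, 0, 0, 0, 0, 0, 1, 0, 0, 0, 0, 0, 0, 1, 0, 0, 0, 0, 0, 0, 1, 0, 0, 0, 0, 0, 0, 1]}}

```text
time: 20.48
tool_pos: [0.4599, 0.1201, 0.1544]
ee_rot: [2.39, -1.571, 2.148]
wrist_force: [0.2, -0.2, -1.1]
width: 0.0438
```

```bash
python3 - <<'E'
from h import *
for n in ('side','top','wrist'):
    s,o=osnap(n,'f2%s.png'%n)
print(o['time'],o['tool_pos'],R.from_euler('xyz',o['ee_rot']).as_matrix()[:,0],o['joint_positions'],np.abs(o['qvel']).max(),o['width'],o['wrist_force'])
E
```

```text
20.575 [0.45993053 0.12005869 0.1543864 ] [6.52882341e-05 7.41656921e-05 9.99999995e-01] [-0.62187131  0.36399822  1.96834533  1.25101646  1.88917742 -0.81328581] 0.001617203633228705 0.0439591335561837 [-0.32503277 -0.76491261 -1.06048872]
```

View pics/f2side.png

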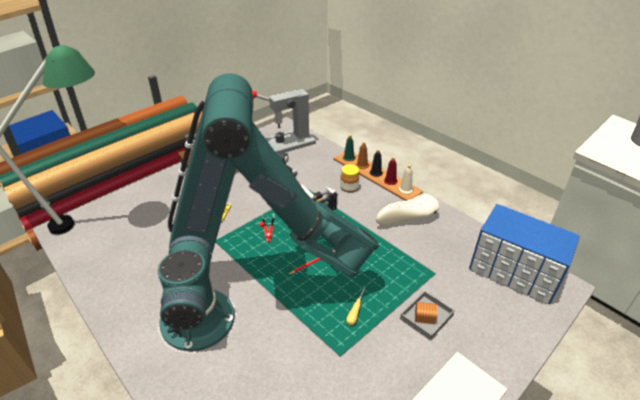

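View pics/f2top.png

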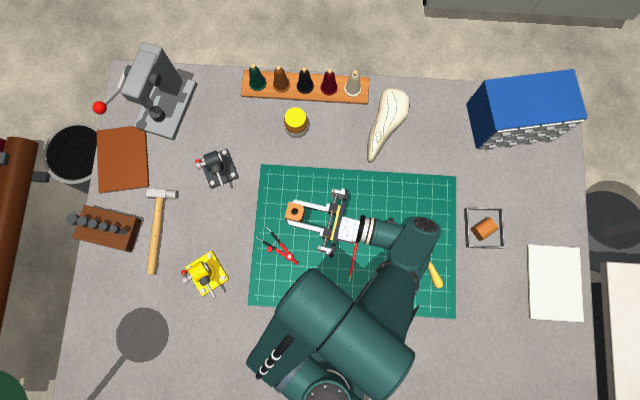

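View pics/f2wrist.png

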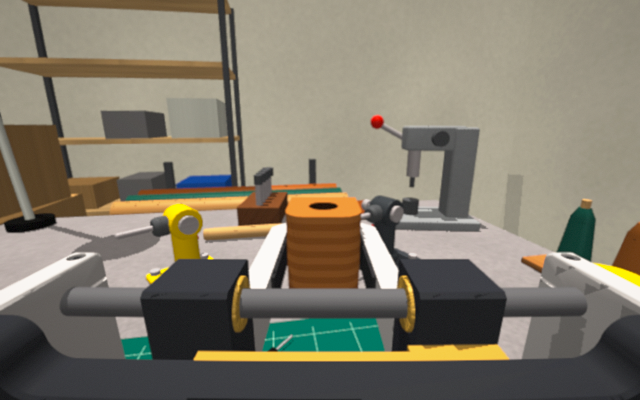

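The heel is socket-up (hole at (323,206) in the wrist view and (295,211) in the top view), level and still. Its middle is at z≈0.154, the mate is unmoved at (484,229), and the bystanders are in place. I'm handing in now.

```bash
python3 -c "
from bench import close_job
print(close_job())"
```

```text
the job is handed in; nothing more can be done
None
```

I picked the heel off the mat and saw a dark hole in one end with the wrist camera. I offered that end to the jack's pin first, so I never tried the plain end. It went on with no force until the socket's bottom stopped it about 23 mm in, at about 5 N. I drew it off about 90 mm along the pin, lifted it clear and turned it socket-up over the mat, about 13 cm clear. That is a little more than the hand's breadth asked for.

**Last checks:**
- The gripper's axis along the heel was vertical to within 0.01°, the heel's middle was at z ≈ 0.154 m, and finger opening was 44 mm.
- Joint speeds were below 0.002 rad/s. The wrist force was about 1 N, roughly the heel's weight.
- In the last pictures the socket faces up. The mate and the other bystanders show where they were; the arm partly hides the pencil and the awl in the top view, but the side view shows both.
- The clock stood at 20.6 s of the 61 s allowed.

**One disagreement:** the top and wrist cameras differed by about 2 to 3 mm on where the pin was. I corrected this from the wrist view before inserting. No check failed, but `close_job()` gives no verdict.

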